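# Zero the gauge, then draw out its locked telescoping arm to the set mark and hold it

## Task

Zero the length gauge: with its telescoping arm still fully home, press the foot pedal right down to its stop and let it spring up again. Then grip the arm's black sliding head so that its side lock button is squeezed fully in, and draw the arm out until its pointer is level with the tip of the marker clip on the scale. Finish while still holding it there, the button squeezed in; do not shift the clip or disturb the things lying around.

Things in the scene. Friction and masses are not known exactly. Their poses are not given: they have to be found in the camera images.
- gauge_stand: Fixed gauge, base plate 135 x 390 x 12 mm; origin on the bench. Local +y is the direction in which the arm extends, x across it, z up. An aluminium outer tube (28 mm wide, top 95 mm above the bench, black mouth collar to 101 mm) lies along y from -175 to -10 mm at x = 0; a steel inner tube with the black head slides out of it. Grey readout box, 72 mm high, at x -60 to -24, y -162 to -88 mm.
- keeper (a point): Small fixed steel catch beside the outer tube's mouth, behind which the lock button's tongue hooks: 8 x 8 x 22 mm, this point at its centre (stand frame x 30, y -20, z 90 mm), 40 mm behind the head's centre when the arm is home.
- head: Black block at the end of the inner tube, to be gripped: 36 mm across (local x), 40 mm along (y), 60 mm high; origin at its centre, 90 mm above the bench; axes parallel to the stand's. In the stand frame it is at y = +20 mm when the arm is home, up to +180 mm extended. A light spring pulls it home (1.5 N at home, 3.5 N far out): let go, it runs back in. Thin pointer below, out to x = +45 mm.
- button_face (a point): Outer face of the lock button: round, steel, 22 mm across, on the head's local +x face level with its centre, 8 mm proud (26 mm from the head's centre), 2 mm when squeezed in; it travels with the head. Pressing it (towards local -x) takes 4 N at first, 9 N fully in, so a firm pinch across the head presses it. A thin tongue runs from it to the keeper. Grip the head across x from above, pads at this height.
- lock (a joint): Travel of the lock button in m: 0 out (locked when the arm is home), 0.006 squeezed fully in. It springs out when let go. While it is out the arm cannot leave home (about 2 mm of play); from about 4 mm in it is free.
- pointer_tip (a point): Tip of the head's thin steel pointer, 45 mm to local +x of the head's centre line and 35 mm above the bench; moves with the head.
- mark_tip (a point): Tip of the marker clip: small dark steel clip (16 mm long, top 41 mm above the bench) on the outer edge of the scale bar, its 4 mm wide blade pointing at the scale. Tip 48 mm to local +x of the arm's centre line, 35 mm above the bench. On the mark = both tips at the same local y. Scale bar: aluminium, stand frame x 32 to 58 mm, top at 30 mm, a tick every 10 mm, longer every 50.
- marker (a joint): Position of the marker clip along the scale in m = the arm extension that puts the pointer on the mark; differs from start to start, 0.06 to 0.14. The clip is only held by friction (about 8 N): do not touch it.
- pedal_stand: Base of the foot pedal that stands on the bench, fixed: 160 x 85 mm plate, 10 mm thick, origin on the bench under its centre. The tread is hinged about local y at local x = +65 mm, 22 mm above the bench, and rises towards local -x.
- tread_press (a point): Point to press: on top of the tread (66 mm wide, 135 mm long, rubber-faced), on its centre line, 105 mm from the hinge and 30 mm from its free end. When the pedal is up it is about 59 mm above the bench and 98 mm from the hinge horizontally; with the pedal at its stop it is 28.5 mm above the bench and 105 mm from the hinge.
- pedal (a joint): Pedal angle in rad: 0 up, 0.30 pressed down to its stop (tread level). Spring: about 4 N at the press point to start it, 11 N at the stop; it comes up by itself.
- meter: Bystander: grey handheld meter 150 x 75 x 34 mm lying flat; origin under its centre.
- carton: Bystander: small cardboard carton 90 x 130 x 55 mm; origin under its centre.
- screwdriver: Bystander: screwdriver lying on the bench along its local x.
- screw_jar: Bystander: pale plastic jar, 60 mm in diameter, 70 mm high; origin under its centre.

How it is judged:
By the outcome, as a careful person would: the job done as asked, in the order asked, and still so for the second after the job is handed in, while the arm keeps its last pose, push and grip.
It also fails if it takes over 58 s, if anything falls off the work surface, if the arm or the gripper's body presses on something with over 40 N, if the wrist force passes 120 N, or if a joint passes its speed limit or range.

## Robot

A 6-joint arm with a two-finger parallel gripper is mounted at the origin on the work surface. World frame = base frame: x ahead of the robot, y to its left, z up, the work surface at z = 0. Lengths are in m, angles in rad, forces in N, time in s.
With the tool pointing down it reaches from about 0.35 to 0.775 m from the base axis. Payload 7.3 kg.
Tool frame: the origin (TCP) lies at the very end of the fingers, on their centre line; the grasp point (between the pads) lies 19 mm behind it; x points along the fingers, y is the direction in which the jaws open and shut, and the axes are right-handed (so a half turn about x gives the same grasp; the last joint's range is limited). The gripper opens to 92 mm and grips with 3 to 60 N. Pads are 19 mm wide; open, the fingers measure 130 mm over their backs; the gripper's body (75 mm by 190 mm) begins 47 mm behind the grasp point.
Start: joints at [-1.389, 0.342, 1.524, -0, 1.275, -0.146], TCP at [0.169, -0.497, 0.227] pointing down, gripper open.
Joint ranges: [-2.53, 2.53], [-0.77, 2.02], [0.04, 2.7], [-1, 4.14], [0.28, 2.66], [-3.11, 3.11]. Speed limits (rad/s): [2.57, 2.57, 3.14, 3.14, 3.14, 3.14].

## Interface

Orientations are given as [roll, pitch, yaw] about the fixed x, y, z axes, in that order (R = Rz(yaw) Ry(pitch) Rx(roll)).
In Python, from cell import observe, vision, job gives the robot as it stands.
- The arm moves only by the tool send_rows, never from a script. Its argument "motion" is a list of rows, each an object with "hand": the opening, from -1 (shut) to 1 (fully open), so that 0 is half open; "slide": the shift along the tool's x, y, z in mm, a list of three; "spin": the turn about the tool's x in rad. In form: [{"hand": hand, "slide": [tx, ty, tz], "spin": spin}, ...]. A call has 1 to 8 rows; each row shifts and turns the pose as measured when the row begins, along the tool's axes as they then stand; what a row does not reach is not made up. A row lasts 1/10 s, in which the tool goes at most 50 mm and 8.59 degrees, less where a joint would pass 70% of its speed; a pose out of reach is approached as far as the arm can. A call with a gripper value outside its range is refused whole. The fingers move at their own pace and stop on an object; "grip_force" is the grip in N (left out, the last holds). Time passes only in rows, so rows that do not move let the fingers close. It gives the time, the measured TCP pose, the force and the opening at its end, in the units of the state.
- observe(): the state, without advancing time (a new reading comes with each control period).
- vision.read_camera(name): name is "scene" or "side" or "wrist"; returns a dict with "pixels" (420x560x3 uint8, blue, green, red), "range_z" (420x560 float32, m along the optical axis (not along the pixel's ray), 0 where there is no reading), "fx", "fy", "cx", "cy" (pixels), "world_from_camera" (4x4, takes a point from camera to world coordinates); the wrist camera has in their place "T_tool_cam" (4x4, takes a point from camera to tool coordinates, whose origin is the TCP and whose axes are the tool frame's). Camera axes: x right, y down, z forward; pixel columns grow to the right and rows downward; lengths in m; the calibration is good to about 2 mm. A picture is of the moment at which its call begins: read the wrist's pose just before it.
- job.hand_in(): hands the job in, once; it reports no verdict.
Trained networks look in a picture, given as the dict that the camera call returned (one of the last four; its "shot" number tells which), for a name from the list of things; names that differ only in an ending like _2 or _b are one class to them, and where a whole thing is asked for, a point or a joint stands for the part that bears it (a point fixed in the world has none). Each returns a list of dicts, best first, with "conf" (0 to 1); they miss things now and then, are a little off and sometimes report something else, mostly with a low value. They report only what shows in the picture. A call takes as long as a camera call.
- vision.search_frame(picture, thing): "uv" ([column, row] in pixels, amid what is visible of it).
- vision.cut_out(picture, thing): "mask" (420x560 bool, what is visible of it) and "uv" ([column, row] in pixels, amid what is visible of it).
The state is a dict: "time": time; "qpos": joint angles; "qvel": joint speeds; "joint_efforts": joint torques, N m; "tool_pos": TCP position; "tool_rot": TCP orientation; "contact_force": force on the tool from outside, world axes, zero at the start; "torque": the same for the moment, N m; "opening": finger opening in m.
Only numpy, scipy, OpenCV 4.12 (cv2) and the standard library are available. Lean on these libraries where they do the work, as an engineer would, in place of code of your own. Each camera call takes 0.05 s, during which the arm holds its last target.

## Working session

There is one attempt and no reset: what is moved stays moved. The work goes in short steps, Python scripts to look and compute and a tool call to move; the robot and the scene stay as the last step left them, time stands still between calls to the robot, and variables do not carry over. Pictures are saved under pics/ and viewed, and the job is handed in when it is done.

Besides the shell and the picture viewer there is one more tool, called after "Call:" as name([rows], argument=value, ...), one row to a line, values as JSON. send_rows: Moves the arm, as the interface text tells. Its arguments: {"type":"object","properties":{"motion":{"type":"array","items":{"type":"object","properties":{"hand":{"type":"number"},"slide":{"type":"array","items":{"type":"number"}},"spin":{"type":"number"}}}},"grip_force":{"type":"number"}},"required":["motion"]}

```bash
ls; mkdir -p pics; cat > h.py <<'E'
import numpy as np, cv2
from cell import observe, vision, job
from scipy.spatial.transform import Rotation as R
def toolT(s):
    T=np.eye(4); T[:3,:3]=R.from_euler('xyz',s['tool_rot']).as_matrix(); T[:3,3]=s['tool_pos']; return T
def shot(name):
    s=observe(); p=vision.read_camera(name)
    p['W']=p['world_from_camera'] if 'world_from_camera' in p else toolT(s)@p['T_tool_cam']
    return p
def cloud(p,W=None):
    W=p['W'] if W is None else W
    z=p['range_z'];v,u=np.mgrid[:z.shape[0],:z.shape[1]]
    c=np.stack([(u-p['cx'])/p['fx']*z,(v-p['cy'])/p['fy']*z,z,np.ones_like(z)],-1)
    w=(c@np.asarray(W).T)[...,:3]; w[z<=0]=np.nan; return w
def proj(p,X):
    c=np.linalg.inv(p['W'])@np.append(X,1); return np.array([c[0]/c[2]*p['fx']+p['cx'],c[1]/c[2]*p['fy']+p['cy']])
E
python3 - <<'E'
from h import *
s=observe(); print({k:np.round(v,3) for k,v in s.items()}); print(np.round(toolT(s),3))
import pickle
for n in ['scene','side','wrist']:
    p=shot(n); cv2.imwrite(f'pics/{n}0.png',p['pixels']); 
    pickle.dump({k:p[k] for k in ('pixels','range_z','fx','fy','cx','cy','W')},open(f'{n}0.pkl','wb'))
    print(n,np.round(p['W'],3).tolist(),p['fx'],p['cx'],p['cy'])
    w=cloud(p)
    for t in ['gauge_stand','head','button_face','mark_tip','pointer_tip','keeper','pedal_stand','tread_press','meter','carton','screwdriver','screw_jar']:
        r=vision.search_frame(p,t)
        for d in r[:2]:
            u,v=np.round(d['uv']).astype(int); print(n,t,round(d['conf'],2),u,v,np.round(w[v,u],3))
E
```

```text
pics
{'time': np.float64(0.0), 'qpos': array([-1.389,  0.343,  1.525, -0.   ,  1.275, -0.146]), 'qvel': array([-0.001, -0.001,  0.   , -0.002, -0.   ,  0.   ]), 'joint_efforts': array([ 1.0000e-03, -4.3124e+01, -2.4422e+01,  7.2000e-02,  5.6000e-02,
       -0.0000e+00]), 'tool_pos': array([ 0.169, -0.497,  0.226]), 'tool_rot': array([-1.709,  1.569,  1.76 ]), 'contact_force': array([0.274, 0.537, 0.21 ]), 'torque': array([-0.026, -0.01 , -0.031]), 'opening': np.float64(0.092)}
[[-0.     0.322 -0.947  0.169]
 [ 0.001 -0.947 -0.322 -0.497]
 [-1.    -0.001 -0.     0.226]
 [ 0.     0.     0.     1.   ]]
scene [[-0.356, 0.523, -0.774, 1.545], [0.934, 0.209, -0.289, 0.371], [0.011, -0.826, -0.564, 0.738], [0.0, 0.0, 0.0, 1.0]] 394.0070826486963 282.38262709348555 222.24316976202448
scene gauge_stand 0.63 284 212 [ 0.484 -0.019  0.01 ]
scene head 0.9 292 196 [0.521 0.02  0.102]
scene button_face 0.53 290 198 [0.521 0.014 0.093]
scene mark_tip 0.53 325 225 [0.54  0.139 0.032]
scene pointer_tip 0.77 294 199 [0.515 0.025 0.088]
scene keeper 0.76 285 216 [0.531 0.001 0.027]
scene keeper 0.4 395
[... 618 characters left out ...]
0.51 320 216 [0.492 0.033 0.105]
side button_face 0.65 325 146 [ 0.497 -0.332  0.055]
side mark_tip 0.62 299 258 [0.539 0.13  0.042]
side pointer_tip 0.8 317 215 [0.5   0.039 0.114]
side keeper 0.75 316 241 [0.499 0.038 0.011]
side pedal_stand 0.86 327 154 [ 0.489 -0.353  0.005]
side tread_press 0.71 324 142 [ 0.502 -0.367  0.044]
side meter 0.8 244 168 [ 0.743 -0.222  0.035]
side carton 0.77 217 229 [0.771 0.061 0.054]
side screwdriver 0.58 252 340 [0.627 0.375 0.024]
side screw_jar 0.91 296 350 [0.52  0.417 0.072]
wrist [[0.321, -0.918, -0.232, 0.231], [-0.947, -0.312, -0.079, -0.477], [0.0, 0.245, -0.969, 0.385], [0.0, 0.0, 0.0, 1.0]] 331.19533206926445 278.8435860469042 205.9456153169465
```

View pics/scene0.png

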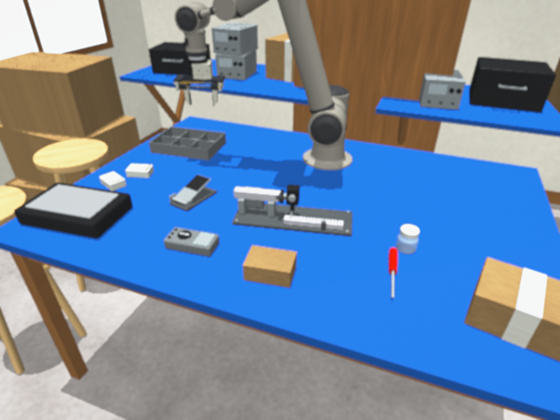

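View pics/side0.png

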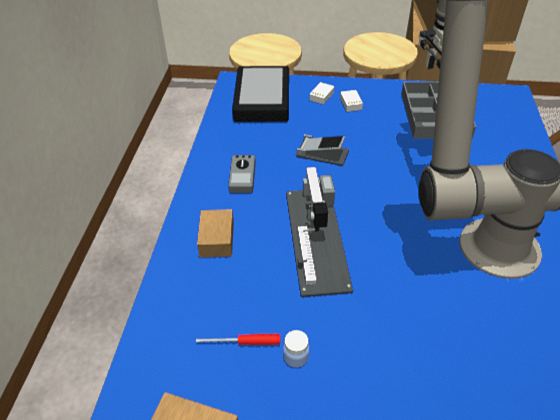

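View pics/wrist0.png

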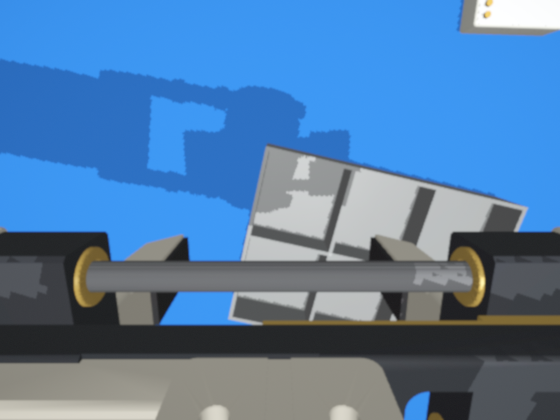

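```bash
python3 - <<'E'
from h import *
import pickle
for n in ['scene','side']:
    p=pickle.load(open(f'{n}0.pkl','rb')); w=cloud(p)
    def reg(x0,x1,y0,y1,z0,z1):
        m=(w[...,0]>x0)&(w[...,0]<x1)&(w[...,1]>y0)&(w[...,1]<y1)&(w[...,2]>z0)&(w[...,2]<z1); return w[m]
    b=reg(.3,.7,.6*-1,.6,-.02,.005); print(n,'bench z',np.nanmedian(b[:,2]))
    def rect(q):
        c,sz,a=cv2.minAreaRect((q[:,:2]*1000).astype(np.float32)); return np.round(c,1),np.round(sz,1),round(a,1),len(q)
    print('plate',rect(reg(.35,.65,-.22,.3,.007,.018)))
    q=reg(.35,.65,-.22,.04,.088,.125); print('tube',rect(q),np.percentile(q[:,2],[5,50,95]))
    q=reg(.35,.65,0.0,.1,.108,.14); print('head top',rect(q),q.mean(0))
    q=reg(.35,.65,-.1,.3,.024,.036); print('scale',rect(q))
    q=reg(.35,.7,-.45,-.25,.006,.016); print('pedal plate',rect(q))
    q=reg(.35,.7,-.45,-.25,.018,.09); print('tread',rect(q))
    # plane
    A=np.c_[q[:,:2],np.ones(len(q))]; 
    k=np.linalg.lstsq(A,q[:,2],rcond=None)[0]; r=q[:,2]-A@k; g=abs(r)<.004; k=np.linalg.lstsq(A[g],q[g,2],rcond=None)[0]
    print('plane',k,'yaw of rise',np.degrees(np.arctan2(k[1],k[0])),'slope',np.hypot(*k[:2]))
    for t in ['meter','carton','screwdriver','screw_jar']: pass
    im=p['pixels']; 
    c=(slice(170,250),slice(140,370)) if n=='scene' else (slice(120,310),slice(190,370))
    cv2.imwrite(f'pics/{n}0c.png',cv2.resize(im[c],None,fx=3,fy=3,interpolation=cv2.INTER_CUBIC))
E
```

```text
scene bench z 0.0002475359823577161
plate (array([502.4,  20.5]), array([142.9, 388.6]), 11.3, 1977)
tube (array([521.7, -69.8]), array([ 52.4, 213.6]), 10.7, 507) [0.08929849 0.09541985 0.12025944]
head top (array([497.1,  16.8]), array([38.2, 34. ]), 5.4, 92) [0.50227256 0.01788142 0.11761062]
scale (array([521.3,  43.4]), array([290.5,  72.9]), 87.1, 380)
pedal plate (array([ 511.6, -356.2]), array([ 99.2, 160.2]), 82.0, 313)
tread (array([ 515.5, -357.3]), array([ 86.2, 143.2]), 75.9, 555)
plane [-0.32952402  0.0625172   0.23722989] yaw of rise 169.25753319561034 slope 0.3354019657392909
side bench z -0.0004705991321927172
plate (array([498.2,  47.2]), array([288. , 491.1]), 1.8, 3527)
tube (array([520.3, -67.4]), array([ 50.5, 220.7]), 12.9, 665) [0.0908647  0.09661208 0.12104899]
head top (array([493.7,  18.8]), array([37. , 39.6]), 4.3, 164) [0.49368029 0.02124081 0.1180891 ]
scale (array([517. ,  44.5]), array([297.9,  78.7]), 84.1, 570)
pedal plate (array([ 528.6, -335.9]), array([319.3, 163.7]), 2.5, 498)
tread (array([ 511.5, -356.7]), array([ 90.5, 140.1]), 77.9, 578)
plane [-0.33023501  0.04659753  0.23057499] yaw of rise 171.96835146199223 slope 0.33350635585462757
```

View pics/scene0c.png

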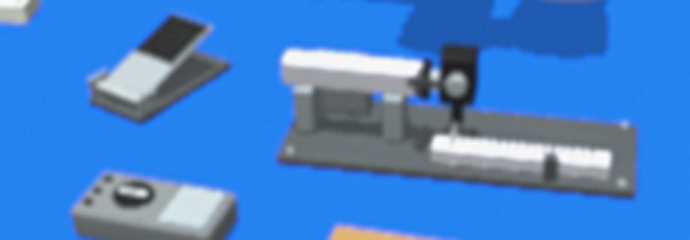

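View pics/side0c.png

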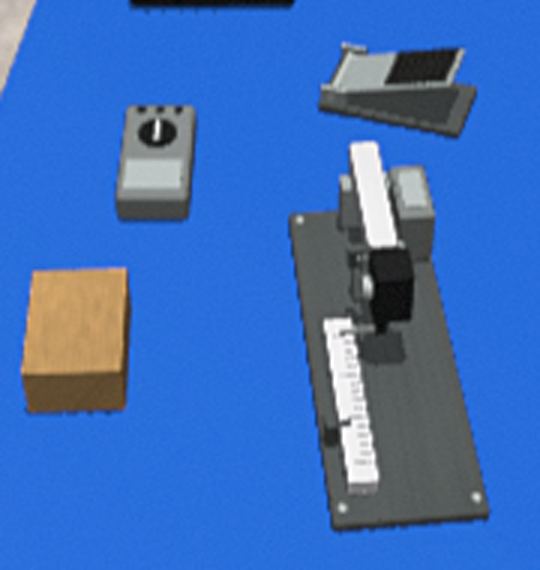

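Call:
send_rows([
  {"hand": 1, "slide": [-20, 0, -30], "spin": -0.14},
  {"hand": 1, "slide": [-20, 0, -40], "spin": -0.14},
  {"hand": 1, "slide": [-20, 0, -40], "spin": -0.14},
  {"hand": 1, "slide": [-10, 0, -30], "spin": -0.14},
  {"hand": 1, "slide": [0, 0, -20], "spin": -0.14},
  {"hand": 1, "slide": [0, 0, 0], "spin": -0.14},
  {"hand": 1, "slide": [0, 0, 0], "spin": -0.14},
  {"hand": 1, "slide": [0, 0, 0], "spin": -0.14},
])

```text
time: 2.75
tool_pos: [0.3053, -0.4063, 0.2997]
tool_rot: [1.676, 1.569, 0.025]
contact_force: [-1.0, -0.0, 0.7]
opening: 0.0916
```

Call:
send_rows([
  {"hand": 1, "slide": [0, 40, 0], "spin": -0.14},
  {"hand": 1, "slide": [0, 40, 0], "spin": -0.14},
  {"hand": 1, "slide": [0, 40, 10], "spin": 0},
  {"hand": 0, "slide": [0, 30, 10], "spin": 0},
  {"hand": -1, "slide": [0, 0, 0], "spin": 0},
  {"hand": -1, "slide": [0, 0, 0], "spin": 0},
])

```text
time: 3.35
tool_pos: [0.4626, -0.4115, 0.2995]
tool_rot: [0.914, 1.57, -0.442]
contact_force: [-0.5, 0.1, 0.6]
opening: 0.0722
```

```bash
python3 - <<'E'
from h import *
import pickle
s=observe(); print(np.round(toolT(s),3),s['time'],s['opening'],np.round(s['contact_force'],1))
p=shot('wrist'); cv2.imwrite('pics/wrist1.png',p['pixels']); w=cloud(p)
pickle.dump({k:p[k] for k in ('pixels','range_z','fx','fy','cx','cy','W')},open('wrist1.pkl','wb'))
for t in ['tread_press','pedal_stand']:
    for d in vision.search_frame(p,t):
        u,v=np.round(d['uv']).astype(int); print(t,round(d['conf'],2),u,v,np.round(w[v,u],3))
E
```

```text
[[ 0.001  0.977  0.213  0.463]
 [-0.     0.213 -0.977 -0.411]
 [-1.     0.001  0.001  0.299]
 [ 0.     0.     0.     1.   ]] 3.35 0.0721817377397826 [-0.5  0.1  0.6]
tread_press 0.91 319 137 [ 0.499 -0.355  0.053]
pedal_stand 0.7 320 138 [ 0.501 -0.356  0.053]
```

View pics/wrist1.png

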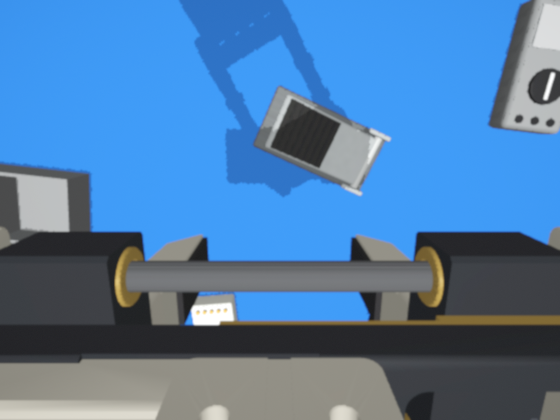

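```bash
python3 - <<'E'
from h import *
import pickle
p=pickle.load(open('wrist1.pkl','rb')); w=cloud(p)
print(np.round(w[::1][260:420:1][0:1,270],3))
m=(w[...,0]>.38)&(w[...,0]<.66)&(w[...,1]>-.45)&(w[...,1]<-.27)
print('bench',np.nanmedian(w[0:80,420:480].reshape(-1,3),0))
b=m&(w[...,2]>.018)&(w[...,2]<.09); a=m&(w[...,2]>.006)&(w[...,2]<.09)
for q in (w[b],w[a]):
    print(cv2.minAreaRect((q[:,:2]*1000).astype(np.float32)),len(q))
q=w[b];A=np.c_[q[:,:2],np.ones(len(q))]; g=np.ones(len(q),bool)
for _ in range(6):
    k=np.linalg.lstsq(A[g],q[g,2],rcond=None)[0]; g=abs(q[:,2]-A@k)<.003
print(k,np.degrees(np.arctan2(k[1],k[0])),np.hypot(*k[:2]),g.sum())
t=q[g]; r=cv2.minAreaRect((t[:,:2]*1000).astype(np.float32)); print(r, t[:,2].min(),t[:,2].max())
# project on rise direction
# dark rubber
im=p['pixels'].astype(int); dk=b&(im.max(2)<60)&(np.arange(560)[None]<345); d=w[dk]; print('rubber',d.mean(0),cv2.minAreaRect((d[:,:2]*1000).astype(np.float32)))
c=np.degrees
for nm,pt in (('tread',t),):
    e=k[:2]/np.hypot(*k[:2]); s=pt[:,:2]@e; l=pt[:,:2]@np.array([-e[1],e[0]])
    print('e',e,'s range',np.percentile(s,[0.5,99.5]),'l',np.percentile(l,[0.5,99.5]))
    for ss in (98-0,):
        pass
    smax=np.percentile(s,99.7); lc=(np.percentile(l,1)+np.percentile(l,99))/2
    x=(smax-.0285)*e+lc*np.array([-e[1],e[0]]); print('press',x,k@np.append(x,1))
E
```

```text
[[ 0.454 -0.382  0.378]]
bench [ 6.38075735e-01 -2.03311841e-01  3.46723627e-04]
((512.0758666992188, -361.34869384765625), (82.8346939086914, 140.31707763671875), 77.69297790527344) 5956
((505.9739685058594, -360.1943054199219), (84.9486312866211, 159.97056579589844), 77.78374481201172) 7803
[-0.3392171   0.07260936  0.24609905] 167.9181658474198 0.3469010767647185 5171
((512.6875, -360.47344970703125), (81.88086700439453, 134.77122497558594), 77.06849670410156) 0.02172193334016409 0.06854291129250512
rubber [ 0.48428291 -0.35753425  0.05649158] ((482.7095947265625, -355.3117370605469), (56.487579345703125, 63.57109069824219), 77.88785552978516)
e [-0.97784965  0.20930854] s range [-0.63895364 -0.5129265 ] l [0.21151558 0.2807024 ]
press [ 0.4776537  -0.35411442] 0.058358726158162955
```

Call:
send_rows([
  {"hand": -1, "slide": [40, 11, -27], "spin": 0},
  {"hand": -1, "slide": [40, 11, -27], "spin": 0},
  {"hand": -1, "slide": [40, 0, 0], "spin": 0},
  {"hand": -1, "slide": [40, 0, 0], "spin": 0},
  {"hand": -1, "slide": [35, 0, 0], "spin": 0},
  {"hand": -1, "slide": [20, 0, 0], "spin": 0},
  {"hand": -1, "slide": [0, 0, 0], "spin": 0},
])

```text
time: 4.2
tool_pos: [0.4665, -0.3573, 0.0845]
tool_rot: [0.489, 1.558, -0.879]
contact_force: [-0.8, -0.2, 0.1]
opening: 0.0044
```

Call:
send_rows([
  {"hand": -1, "slide": [10, 1, -4], "spin": 0},
  {"hand": -1, "slide": [14, 0, 0], "spin": 0},
  {"hand": -1, "slide": [12, 0, 0], "spin": 0},
  {"hand": -1, "slide": [10, 0, 0], "spin": 0},
  {"hand": -1, "slide": [6, 0, 0], "spin": 0},
])

```text
time: 4.7
tool_pos: [0.467, -0.3564, 0.0389]
tool_rot: [0.48, 1.548, -0.89]
contact_force: [-5.7, 4.5, 9.5]
opening: 0.0004
```

```bash
python3 - <<'E'
from h import *
s=observe(); print(np.round(toolT(s),4),s['time'],s['opening'],np.round(s['contact_force'],2))
E
```

```text
[[ 0.0142  0.9799  0.1989  0.467 ]
 [-0.0175  0.1992 -0.9798 -0.3564]
 [-0.9997  0.0104  0.02    0.0389]
 [ 0.      0.      0.      1.    ]] 4.7 0.0004018766508718628 [-5.7   4.48  9.52]
```

Call:
send_rows([
  {"hand": -1, "slide": [10, 0, 0], "spin": 0},
  {"hand": -1, "slide": [10, 0, 0], "spin": 0},
  {"hand": -1, "slide": [8, 0, 0], "spin": 0},
])

```text
time: 5.0
tool_pos: [0.4665, -0.3568, 0.028]
tool_rot: [0.449, 1.544, -0.921]
contact_force: [-21.6, 20.0, 70.6]
opening: 0.0006
```

Call:
send_rows([
  {"hand": -1, "slide": [-8, 0, 0], "spin": 0},
  {"hand": -1, "slide": [-15, 0, 0], "spin": 0},
  {"hand": -1, "slide": [-30, 0, 0], "spin": 0},
  {"hand": -1, "slide": [-40, 0, 0], "spin": 0},
  {"hand": 0, "slide": [-40, 0, 0], "spin": 0},
  {"hand": 1, "slide": [-40, 0, 0], "spin": 0},
  {"hand": 1, "slide": [-40, 0, 0], "spin": 0},
])

```text
time: 5.7
tool_pos: [0.4624, -0.3514, 0.2574]
tool_rot: [0.543, 1.528, -0.83]
contact_force: [1.2, -0.7, -0.4]
opening: 0.0199
```

```bash
python3 - <<'E'
from h import *
import pickle
s=observe(); print(np.round(toolT(s),4),s['time'],s['opening'],np.round(s['contact_force'],2))
p=shot('side'); cv2.imwrite('pics/side2.png',p['pixels'][100:320,180:390]); w=cloud(p)
q=w[(w[...,0]>.38)&(w[...,0]<.66)&(w[...,1]>-.45)&(w[...,1]<-.27)&(w[...,2]>.018)&(w[...,2]<.09)]
print(np.percentile(q[:,2],[5,50,95]))
q=pickle.load(open('side0.pkl','rb')); w=cloud(q)
q=w[(w[...,0]>.38)&(w[...,0]<.66)&(w[...,1]>-.45)&(w[...,1]<-.27)&(w[...,2]>.018)&(w[...,2]<.09)]
print(np.percentile(q[:,2],[5,50,95]))
E
```

```text
[[ 0.0286  0.9801  0.1966  0.4624]
 [-0.0312  0.1975 -0.9798 -0.3514]
 [-0.9991  0.0219  0.0363  0.2574]
 [ 0.      0.      0.      1.    ]] 5.7 0.019884372222660537 [ 1.16 -0.74 -0.41]
[0.02575549 0.0452294  0.06481767]
[0.02460994 0.04362452 0.06495211]
```

Call:
send_rows([
  {"hand": 1, "slide": [-10, 15, -48], "spin": 0},
  {"hand": 1, "slide": [-10, 15, -47], "spin": 0},
  {"hand": 1, "slide": [-10, 15, -47], "spin": 0},
  {"hand": 1, "slide": [-10, 15, -47], "spin": 0},
  {"hand": 1, "slide": [0, 15, -47], "spin": 0},
  {"hand": 1, "slide": [0, 15, -47], "spin": 0},
  {"hand": 1, "slide": [0, 0, 0], "spin": 0},
])

```text
time: 6.45
tool_pos: [0.497, -0.0558, 0.3022]
tool_rot: [0.672, 1.493, -0.707]
contact_force: [-0.5, -1.0, -0.0]
opening: 0.08
```

```bash
cat > look.py <<'E'
from h import *
import pickle,sys
n=sys.argv[1]; tag=sys.argv[2]
s=observe(); print(np.round(toolT(s),4),s['time'],s['opening'],np.round(s['contact_force'],2),np.round(s['qpos'],2))
p=shot(n); cv2.imwrite(f'pics/{tag}.png',p['pixels']); w=cloud(p)
pickle.dump({k:p[k] for k in ('pixels','range_z','fx','fy','cx','cy','W')},open(f'{tag}.pkl','wb'))
for t in sys.argv[3:]:
    for d in vision.search_frame(p,t)[:2]:
        u,v=np.round(d['uv']).astype(int); print(t,round(d['conf'],2),u,v,np.round(w[v,u],4))
E
python3 look.py wrist wrist2 head button_face mark_tip pointer_tip keeper
```

```text
[[ 0.0594  0.9803  0.1884  0.497 ]
 [-0.0508  0.1915 -0.9802 -0.0558]
 [-0.9969  0.0487  0.0612  0.3022]
 [ 0.      0.      0.      1.    ]] 6.45 0.08001134524125217 [-0.54 -0.95 -0.  ] [-0.24  0.21  1.5  -0.04  1.36 -0.43]
head 0.64 283 106 [0.496  0.0144 0.1208]
button_face 0.48 303 117 [0.5288 0.0059 0.0299]
button_face 0.19 505 115 [0.7655 0.055  0.056 ]
mark_tip 0.75 332 7 [0.5342 0.1283 0.0401]
mark_tip 0.35 414 250 [ 0.7264 -0.1451  0.0301]
pointer_tip 0.68 283 106 [0.496  0.0144 0.1208]
pointer_tip 0.27 302 111 [0.5175 0.0132 0.1015]
keeper 0.73 280 120 [0.4957 0.0009 0.1206]
keeper 0.32 418 249 [ 0.7326 -0.1431  0.0287]
```

View pics/wrist2.png

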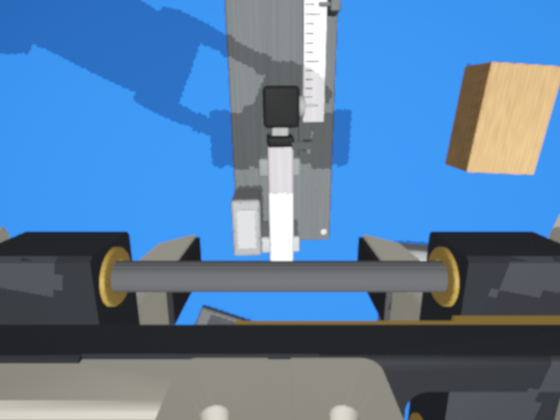

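Call:
send_rows([
  {"hand": 1, "slide": [0, 0, 0], "spin": 0},
  {"hand": 1, "slide": [0, 0, 0], "spin": 0},
  {"hand": 1, "slide": [0, 0, 0], "spin": 0},
  {"hand": 1, "slide": [0, 0, 0], "spin": 0},
])

```text
time: 7.15
tool_pos: [0.4966, -0.0663, 0.3009]
tool_rot: [0.629, 1.494, -0.765]
contact_force: [-0.7, -0.5, 0.0]
opening: 0.092
```

```bash
cat > st.py <<'E'
from h import *
s=observe(); print(np.round(toolT(s),4),s['time'],s['opening'],np.round(s['contact_force'],2),np.round(s['qpos'],4))
E
python3 st.py
```

```text
[[ 0.0557  0.9832  0.174   0.4966]
 [-0.0534  0.1769 -0.9828 -0.0663]
 [-0.997   0.0454  0.0624  0.3009]
 [ 0.      0.      0.      1.    ]] 7.15 0.09200570049861584 [-0.67 -0.48  0.02] [-0.2619  0.2112  1.5018 -0.038   1.3611 -0.4319]
```

Call:
send_rows([
  {"hand": 1, "slide": [0, 0, -20], "spin": 0},
  {"hand": 1, "slide": [0, 0, -20], "spin": 0},
])

```text
time: 7.35
tool_pos: [0.4899, -0.0284, 0.2981]
tool_rot: [0.623, 1.493, -0.776]
contact_force: [1.0, 0.6, -0.4]
opening: 0.0916
```

```bash
python3 st.py
```

```text
[[ 0.0555  0.9839  0.17    0.4899]
 [-0.0544  0.173  -0.9834 -0.0284]
 [-0.997   0.0453  0.0631  0.2981]
 [ 0.      0.      0.      1.    ]] 7.35 0.09163930472362432 [ 0.97  0.62 -0.43] [-0.186   0.1954  1.5296 -0.0442  1.3522 -0.3504]
```

Call:
send_rows([
  {"hand": 1, "slide": [0, 0, 20], "spin": 0},
  {"hand": 1, "slide": [0, 0, 20], "spin": 0},
])

```text
time: 7.55
tool_pos: [0.4963, -0.0646, 0.3007]
tool_rot: [0.633, 1.494, -0.76]
contact_force: [-0.6, -0.1, -0.4]
opening: 0.0918
```

```bash
python3 st.py
```

```text
[[ 0.0554  0.9829  0.1758  0.4963]
 [-0.0526  0.1787 -0.9825 -0.0646]
 [-0.9971  0.0452  0.0616  0.3007]
 [ 0.      0.      0.      1.    ]] 7.55 0.09181433455723723 [-0.58 -0.15 -0.44] [-0.2591  0.2106  1.5031 -0.0375  1.3609 -0.431 ]
```

Call:
send_rows([
  {"hand": 1, "slide": [0, -15, 47], "spin": 0},
  {"hand": 1, "slide": [0, -15, 47], "spin": 0},
  {"hand": 1, "slide": [10, -15, 47], "spin": 0},
  {"hand": 1, "slide": [10, -15, 47], "spin": 0},
  {"hand": 1, "slide": [0, 0, 0], "spin": 0},
])

```text
time: 8.05
tool_pos: [0.4718, -0.2662, 0.2897]
tool_rot: [0.638, 1.492, -0.751]
contact_force: [-0.8, 0.1, -0.4]
opening: 0.0919
```

```bash
python3 st.py
```

```text
[[ 0.0576  0.9822  0.1787  0.4718]
 [-0.0538  0.1818 -0.9819 -0.2662]
 [-0.9969  0.047   0.0633  0.2897]
 [ 0.      0.      0.      1.    ]] 8.05 0.0919306640789558 [-0.77  0.11 -0.44] [-0.6505  0.2866  1.4314 -0.0081  1.3451 -0.8305]
```

Call:
send_rows([
  {"hand": 1, "slide": [40, 0, 0], "spin": 0},
  {"hand": 1, "slide": [40, 0, 0], "spin": 0},
  {"hand": 1, "slide": [40, 0, 0], "spin": 0},
])

```text
time: 8.35
tool_pos: [0.482, -0.2766, 0.1732]
tool_rot: [0.663, 1.477, -0.731]
contact_force: [1.1, -0.8, 0.3]
opening: 0.092
```

```bash
python3 st.py
```

```text
[[ 0.0695  0.9824  0.1734  0.482 ]
 [-0.0623  0.1777 -0.9821 -0.2766]
 [-0.9956  0.0575  0.0735  0.1732]
 [ 0.      0.      0.      1.    ]] 8.35 0.09203968595353959 [ 1.1  -0.76  0.3 ] [-0.6548  0.3958  1.6035 -0.0081  1.0491 -0.828 ]
```

Call:
send_rows([
  {"hand": 1, "slide": [0, 0, 0], "spin": 0},
])

```text
time: 8.45
tool_pos: [0.4796, -0.2743, 0.1683]
tool_rot: [0.656, 1.488, -0.738]
contact_force: [-0.9, 0.1, 0.1]
opening: 0.0919
```

```bash
python3 st.py
```

```text
[[ 0.0613  0.9829  0.1739  0.4796]
 [-0.0557  0.1773 -0.9826 -0.2743]
 [-0.9966  0.0505  0.0657  0.1683]
 [ 0.      0.      0.      1.    ]] 8.45 0.09188352114619278 [-0.87  0.09  0.07] [-0.6543  0.4009  1.6096 -0.008   1.0484 -0.8274]
```

Call:
send_rows([
  {"hand": 1, "slide": [-45, 0, 0], "spin": 0},
  {"hand": 1, "slide": [-45, 0, 0], "spin": 0},
  {"hand": 1, "slide": [-45, 0, 0], "spin": 0},
])

```text
time: 8.75
tool_pos: [0.4695, -0.2634, 0.3037]
tool_rot: [0.646, 1.502, -0.747]
contact_force: [2.0, 0.0, -0.1]
opening: 0.0916
```

```bash
python3 st.py
```

```text
[[ 0.0501  0.9832  0.1757  0.4695]
 [-0.0464  0.178  -0.9829 -0.2634]
 [-0.9977  0.0411  0.0545  0.3037]
 [ 0.      0.      0.      1.    ]] 8.75 0.09164796356756667 [ 1.96  0.05 -0.11] [-0.6497  0.2792  1.4031 -0.0067  1.3914 -0.8267]
```

Call:
send_rows([
  {"hand": 1, "slide": [0, 0, 0], "spin": 0},
])

```text
time: 8.85
tool_pos: [0.4716, -0.264, 0.3129]
tool_rot: [0.666, 1.488, -0.726]
contact_force: [-0.3, -0.1, 1.1]
opening: 0.092
```

```bash
python3 st.py
```

```text
[[ 0.0618  0.9825  0.1757  0.4716]
 [-0.0549  0.1792 -0.9823 -0.264 ]
 [-0.9966  0.0511  0.065   0.3129]
 [ 0.      0.      0.      1.    ]] 8.85 0.09198374962053979 [-0.28 -0.13  1.09] [-0.6484  0.2707  1.3912 -0.0065  1.3973 -0.8263]
```

Call:
send_rows([
  {"hand": 1, "slide": [10, 0, 0], "spin": 0},
  {"hand": 1, "slide": [20, 0, 0], "spin": 0},
  {"hand": 1, "slide": [25, 0, 0], "spin": 0},
  {"hand": 1, "slide": [25, 0, 0], "spin": 0},
  {"hand": 1, "slide": [25, 0, 0], "spin": 0},
  {"hand": 1, "slide": [20, 0, 0], "spin": 0},
  {"hand": 1, "slide": [10, 0, 0], "spin": 0},
  {"hand": 1, "slide": [3, 0, 0], "spin": 0},
])

```text
time: 9.65
tool_pos: [0.4806, -0.2681, 0.172]
tool_rot: [0.678, 1.485, -0.711]
contact_force: [-0.1, -0.3, 0.2]
opening: 0.0918
```

```bash
python3 st.py
```

```text
[[ 0.0651  0.9818  0.1786  0.4806]
 [-0.056   0.1823 -0.9816 -0.2681]
 [-0.9963  0.0539  0.0669  0.172 ]
 [ 0.      0.      0.      1.    ]] 9.65 0.09183549163041839 [-0.12 -0.32  0.22] [-0.6448  0.3915  1.6136 -0.0065  1.0507 -0.8237]
```

Call:
send_rows([
  {"hand": 1, "slide": [-15, 0, 0], "spin": 0},
  {"hand": 1, "slide": [-30, 0, 0], "spin": 0},
  {"hand": 1, "slide": [-45, 0, 0], "spin": 0},
  {"hand": 1, "slide": [-30, 0, 0], "spin": 0},
  {"hand": 1, "slide": [-20, 0, 0], "spin": 0},
  {"hand": 1, "slide": [-10, 0, 0], "spin": 0},
  {"hand": 1, "slide": [-5, 0, 0], "spin": 0},
  {"hand": 1, "slide": [0, 0, 0], "spin": 0},
])

```text
time: 10.45
tool_pos: [0.4698, -0.2578, 0.3341]
tool_rot: [0.682, 1.485, -0.706]
contact_force: [-0.1, 0.8, -0.0]
opening: 0.0919
```

```bash
python3 st.py
```

```text
[[ 0.0654  0.9816  0.1793  0.4698]
 [-0.0558  0.183  -0.9815 -0.2578]
 [-0.9963  0.0542  0.0668  0.3341]
 [ 0.      0.      0.      1.    ]] 10.45 0.09191635825422671 [-0.1   0.78 -0.02] [-0.6416  0.2516  1.3605 -0.0056  1.4435 -0.8236]
```

```bash
python3 - <<'E'
from h import *
import pickle
p=pickle.load(open('wrist2.pkl','rb')); w=cloud(p); im=p['pixels'].astype(int)
vis=np.zeros(w.shape[:2],bool); vis[:228,:]=1
def reg(x0,x1,y0,y1,z0,z1):
    return vis&(w[...,0]>x0)&(w[...,0]<x1)&(w[...,1]>y0)&(w[...,1]<y1)&(w[...,2]>z0)&(w[...,2]<z1)
def rect(q):
    c,sz,a=cv2.minAreaRect((q[:,:2]*1000).astype(np.float32)); return np.round(c,1),np.round(sz,1),round(a,1),len(q)
m=reg(.42,.6,-.2,.2,.112,.13); print('headtop',rect(w[m]),w[m].mean(0))
m=reg(.42,.6,-.15,-.01,.088,.1); q=w[m]; q=q[abs(q[:,0]-np.median(q[:,0]))<.03]; print('tube',rect(q),np.median(q[:,2]))
# tube axis: median x per y slice
ys=np.arange(-.13,-.02,.01); cx=[(np.percentile(q[abs(q[:,1]-y)<.005,0],[3,97]).mean()) for y in ys]; k=np.polyfit(ys,cx,1); print('axis slope',np.degrees(np.arctan(-k[0])),np.polyval(k,0))
m=reg(.4,.62,-.2,.2,.007,.018); q=w[m]
ys=np.arange(-.15,.11,.02); L=[np.percentile(q[abs(q[:,1]-y)<.01,0],[1,99]) for y in ys]; L=np.array(L); print(np.round(np.c_[ys,L],4))
for j in (0,1):
    k=np.polyfit(ys,L[:,j],1); print(np.degrees(np.arctan(-k[0])),np.polyval(k,0))
m=reg(.5,.6,0,.2,.025,.034); print('scale',rect(w[m]))
for n in ['scene0','side0']:
    p=pickle.load(open(n+'.pkl','rb')); w=cloud(p); vis=np.ones(w.shape[:2],bool)
    m=reg(.42,.6,-.2,.2,.112,.13); print(n,'headtop',rect(w[m]),w[m].mean(0))
    m=reg(.44,.6,.03,.2,.025,.036);print('scale',rect(w[m]))
    m=reg(.44,.6,.05,.2,.037,.05);print('clip',rect(w[m]),np.round(w[m],4)[:20])
E
```

```text
headtop (array([493.6,  13.5]), array([35.2, 39.9]), 12.1, 1519) [0.49347934 0.0140634  0.12011513]
tube (array([510.6, -66. ]), array([ 46.6, 112.3]), 0.6, 2234) 0.09531206835454048Traceback (most recent call last):
  File "<stdin>", line 12, in <module>
    return _quantile_unchecked(
        a, q, axis, out, overwrite_input, method, keepdims, weights)
    return _ureduce(a,
                    func=_quantile_ureduce_func,
    ...<5 lines>...
                    overwrite_input=overwrite_input,
                    method=method)
    r = func(a, **kwargs)
    result = _quantile(arr,
                       quantiles=q,
    ...<2 lines>...
                       out=out,
                       weights=wgt)
    slices_having_nans = np.isnan(arr[-1, ...])
                                  ~~~^^^^^^^^^
IndexError: index -1 is out of bounds for axis 0 with size 0
```

Call:
send_rows([
  {"hand": 1, "slide": [5, 7, -20], "spin": 0},
  {"hand": 1, "slide": [8, 7, -28], "spin": 0},
  {"hand": 1, "slide": [9, 7, -28], "spin": 0},
  {"hand": 1, "slide": [9, 7, -28], "spin": 0},
  {"hand": 1, "slide": [9, 7, -28], "spin": 0},
  {"hand": 1, "slide": [9, 7, -28], "spin": 0},
  {"hand": 1, "slide": [8, 7, -20], "spin": 0},
  {"hand": 1, "slide": [3, 3, -16], "spin": 0},
])

```text
time: 11.25
tool_pos: [0.4862, -0.0531, 0.2508]
tool_rot: [0.591, 1.501, -0.802]
contact_force: [-0.3, 0.5, 0.2]
opening: 0.092
```

Call:
send_rows([
  {"hand": 1, "slide": [0, 0, 0], "spin": -0.01},
  {"hand": 1, "slide": [0, 0, 0], "spin": 0},
])

```text
time: 11.45
tool_pos: [0.4849, -0.0512, 0.248]
tool_rot: [0.534, 1.506, -0.845]
contact_force: [-0.3, -0.2, -0.0]
opening: 0.0918
```

```bash
python3 look.py wrist wrist3 head; python3 st.py; python3 - <<'E'
from h import *
import pickle
p=pickle.load(open('wrist3.pkl','rb')); w=cloud(p); im=p['pixels'].astype(int)
vis=np.zeros(w.shape[:2],bool); vis[:228,:]=1
def reg(x0,x1,y0,y1,z0,z1):
    return vis&(w[...,0]>x0)&(w[...,0]<x1)&(w[...,1]>y0)&(w[...,1]<y1)&(w[...,2]>z0)&(w[...,2]<z1)
def rect(q):
    c,sz,a=cv2.minAreaRect((q[:,:2]*1000).astype(np.float32)); return np.round(c,1),np.round(sz,1),round(a,1),len(q)
m=reg(.42,.6,-.2,.2,.112,.13); print('headtop',rect(w[m]),w[m].mean(0))
m=reg(.42,.6,.03,.3,.007,.018); q=w[m]; print('plate',rect(q))
m=reg(.5,.6,0,.2,.025,.034); print('scale',rect(w[m]))
m=reg(.5,.6,0.05,.2,.037,.05); print('clip',m.sum(), rect(w[m]) if m.sum() else '')
E
```

```text
[[ 0.0432  0.9809  0.1895  0.4849]
 [-0.0487  0.1916 -0.9803 -0.0512]
 [-0.9979  0.0331  0.056   0.248 ]
 [ 0.      0.      0.      1.    ]] 11.45 0.09175022491243087 [-0.25 -0.21 -0.  ] [-0.24  0.23  1.62 -0.04  1.23 -0.42]
head 0.83 301 119 [0.4952 0.0123 0.1204]
[[ 0.0439  0.9812  0.1877  0.485 ]
 [-0.0488  0.1898 -0.9806 -0.0518]
 [-0.9978  0.0339  0.0563  0.2484]
 [ 0.      0.      0.      1.    ]] 11.55 0.0917066444363394 [ 0.23  0.06 -0.13] [-0.2392  0.2282  1.6242 -0.0392  1.2351 -0.4173]
headtop (array([494.1,  13.5]), array([36.1, 39.8]), 11.3, 2096) [0.49332662 0.01424192 0.12011597]
plate (array([493.3,  80.2]), array([146.5, 100.3]), 0.0, 8829)
scale (array([534.1,  67.2]), array([ 38.9, 127.5]), 10.8, 3183)
clip 80 (array([537.1, 127.6]), array([11. ,  4.5]), 10.3, 80)
```

View pics/wrist3.png

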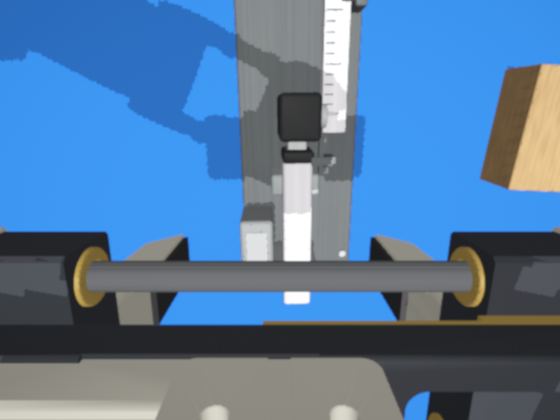

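Call:
send_rows([
  {"hand": 1, "slide": [20, 5, -16], "spin": 0},
  {"hand": 1, "slide": [25, 5, -18], "spin": 0},
  {"hand": 1, "slide": [25, 5, -16], "spin": 0},
  {"hand": 1, "slide": [15, 3, -10], "spin": 0},
  {"hand": 1, "slide": [8, 2, -6], "spin": 0},
  {"hand": 1, "slide": [0, 0, 0], "spin": 0},
])

```text
time: 12.15
tool_pos: [0.4995, 0.0077, 0.1513]
tool_rot: [0.58, 1.499, -0.81]
contact_force: [0.2, 0.1, 0.2]
opening: 0.0919
```

```bash
cat > tgt.py <<'E'
from h import *
import sys
s=observe();T=toolT(s); g=np.array(list(map(float,sys.argv[1:4]))) # grasp target
t=g+.019*T[:3,0]; d=t-T[:3,3]; print(np.round(T,4),s['time'],s['opening'],np.round(s['contact_force'],1)); print('slide mm',np.round(1000*T[:3,:3].T@d,1),'yaw y',np.degrees(np.arctan2(T[1,1],T[0,1])))
E
python3 tgt.py .4951 .0137 .09; python3 look.py side side4
```

```text
[[ 0.0496  0.9827  0.1787  0.4995]
 [-0.0521  0.1812 -0.9821  0.0077]
 [-0.9974  0.0394  0.0602  0.1513]
 [ 0.      0.      0.      1.    ]] 12.15 0.09191754743909214 [0.2 0.1 0.2]
slide mm [ 79.6  -5.7 -10.4] yaw y 10.448711295959825
[[ 0.0496  0.9827  0.1787  0.4995]
 [-0.0521  0.1812 -0.9821  0.0077]
 [-0.9974  0.0394  0.0602  0.1513]
 [ 0.      0.      0.      1.    ]] 12.15 0.09191754743909214 [0.17 0.09 0.24] [-0.11  0.35  1.75 -0.06  0.99 -0.26]
```

View pics/side4.png

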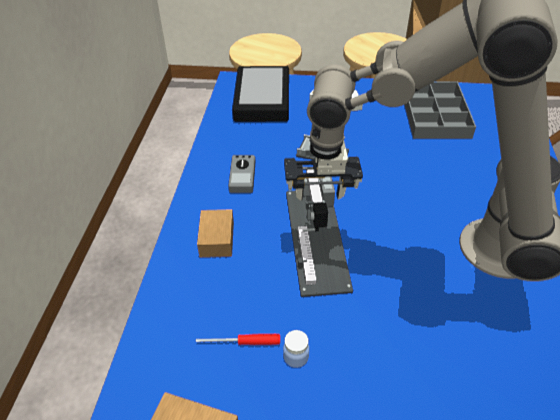

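Call:
send_rows([
  {"hand": 1, "slide": [5, -5, -8], "spin": 0},
  {"hand": 1, "slide": [15, -1, -3], "spin": -0.01},
  {"hand": 1, "slide": [15, 0, 0], "spin": 0},
  {"hand": 1, "slide": [15, 0, 0], "spin": 0},
  {"hand": 1, "slide": [10, 0, 0], "spin": 0},
  {"hand": 1, "slide": [5, 0, 0], "spin": 0},
  {"hand": 1, "slide": [0, 0, 0], "spin": 0},
])

```text
time: 12.9
tool_pos: [0.4972, 0.0118, 0.0889]
tool_rot: [0.662, 1.489, -0.721]
contact_force: [-0.4, -0.2, 0.0]
opening: 0.0919
```

```bash
python3 tgt.py .4951 .0137 .09
```

```text
[[ 0.0615  0.981   0.184   0.4972]
 [-0.0541  0.1874 -0.9808  0.0118]
 [-0.9966  0.0503  0.0645  0.0889]
 [ 0.      0.      0.      1.    ]] 12.9 0.09190304981359305 [-0.4 -0.2  0. ]
slide mm [17.7 -1.6 -2.1] yaw y 10.81265563291715
```

Call:
send_rows([
  {"hand": 1, "slide": [10, -1, -1], "spin": 0},
  {"hand": 1, "slide": [7, -1, -1], "spin": 0},
  {"hand": 1, "slide": [1, 0, 0], "spin": 0},
])

```text
time: 13.2
tool_pos: [0.4967, 0.0124, 0.0707]
tool_rot: [0.683, 1.487, -0.702]
contact_force: [-0.1, -0.4, 0.2]
opening: 0.0919
```

```bash
python3 tgt.py .4951 .0137 .09;python3 look.py wrist wrist5 pointer_tip mark_tip button_face
```

```text
[[ 0.0643  0.9809  0.1836  0.4967]
 [-0.0543  0.1871 -0.9808  0.0124]
 [-0.9965  0.0531  0.0653  0.0707]
 [ 0.      0.      0.      1.    ]] 13.2 0.09189244081978021 [-0.1 -0.4  0.2]
slide mm [-0.4 -0.3 -0.4] yaw y 10.799198390642161
[[ 0.0643  0.9809  0.1836  0.4967]
 [-0.0543  0.1871 -0.9808  0.0124]
 [-0.9965  0.0531  0.0653  0.0707]
 [ 0.      0.      0.      1.    ]] 13.2 0.09189244081978021 [-0.12 -0.39  0.23] [-0.1   0.45  1.86 -0.07  0.76 -0.24]
pointer_tip 0.55 280 251 [0.4908 0.0328 0.1126]
mark_tip 0.86 390 25 [0.5327 0.1317 0.0404]
button_face 0.59 330 249 [0.5152 0.0284 0.0934]
```

View pics/wrist5.png

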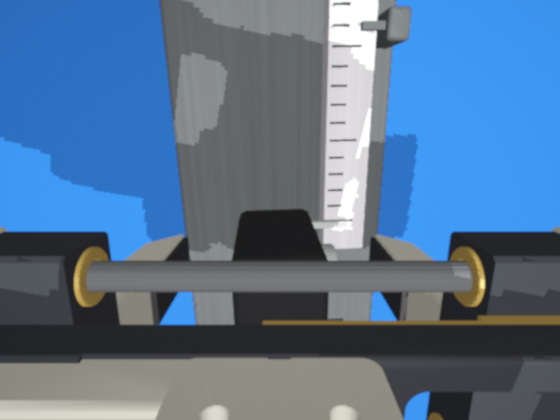

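Call:
send_rows([
  {"hand": -1, "slide": [0, 0, 0], "spin": 0},
  {"hand": -1, "slide": [0, 0, 0], "spin": 0},
  {"hand": -1, "slide": [0, 0, 0], "spin": 0},
  {"hand": -1, "slide": [0, 0, 0], "spin": 0},
], grip_force=30)

```text
time: 13.8
tool_pos: [0.498, 0.0122, 0.0724]
tool_rot: [0.703, 1.484, -0.681]
contact_force: [-0.5, 0.1, -0.0]
opening: 0.0643
```

```bash
python3 tgt.py .4951 .0137 .09;python3 look.py wrist wrist6 pointer_tip mark_tip button_face
```

```text
[[ 0.0674  0.9807  0.1835  0.498 ]
 [-0.0547  0.1872 -0.9808  0.0122]
 [-0.9962  0.0561  0.0662  0.0724]
 [ 0.      0.      0.      1.    ]] 13.8 0.06427802621262697 [-0.5  0.1 -0. ]
slide mm [ 1.2 -1.6 -0.8] yaw y 10.809471564112517
[[ 0.0674  0.9807  0.1835  0.498 ]
 [-0.0547  0.1872 -0.9808  0.0122]
 [-0.9962  0.0561  0.0662  0.0724]
 [ 0.      0.      0.      1.    ]] 13.8 0.06427802621262697 [-0.53  0.08 -0.01] [-0.1   0.45  1.85 -0.07  0.76 -0.24]
pointer_tip 0.95 276 248 [0.4902 0.0337 0.1145]
pointer_tip 0.18 389 26 [0.5338 0.1311 0.0417]
mark_tip 0.71 388 26 [0.5332 0.131  0.042 ]
button_face 0.61 328 247 [0.5156 0.0285 0.0939]
```

View pics/wrist6.png

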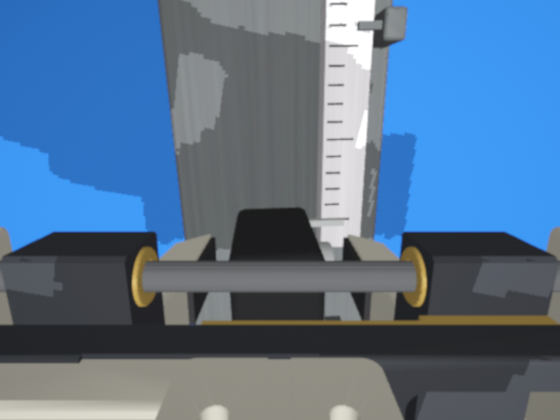

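Call:
send_rows([
  {"hand": -1, "slide": [0.5, -0.5, 0], "spin": 0},
  {"hand": -1, "slide": [0.5, -0.5, 0], "spin": 0},
  {"hand": -1, "slide": [0, 0, 0], "spin": 0},
  {"hand": -1, "slide": [0, 0, 0], "spin": 0},
])

```text
time: 14.4
tool_pos: [0.4967, 0.0119, 0.0722]
tool_rot: [0.691, 1.484, -0.692]
contact_force: [2.9, 0.8, -0.6]
opening: 0.0385
```

```bash
python3 tgt.py .4951 .0137 .09;
```

```text
[[ 0.0667  0.9806  0.1844  0.4967]
 [-0.0552  0.1881 -0.9806  0.0119]
 [-0.9962  0.0552  0.0667  0.0722]
 [ 0.      0.      0.      1.    ]] 14.4 0.038460104689947386 [ 2.9  0.8 -0.6]
slide mm [ 1.1 -0.2 -0.9] yaw y 10.859939628449292
```

Call:
send_rows([
  {"hand": -1, "slide": [0, 0, 0], "spin": 0},
  {"hand": -1, "slide": [0, 0, 0], "spin": 0},
])

```text
time: 14.6
tool_pos: [0.4967, 0.0119, 0.0722]
tool_rot: [0.689, 1.484, -0.694]
contact_force: [1.5, -0.0, 1.4]
opening: 0.0382
```

```bash
python3 tgt.py .4951 .0137 .09;python3 look.py wrist wrist7 mark_tip
```

```text
[[ 0.0664  0.9806  0.1845  0.4967]
 [-0.0553  0.1882 -0.9806  0.0119]
 [-0.9963  0.055   0.0667  0.0722]
 [ 0.      0.      0.      1.    ]] 14.6 0.038224769325907376 [ 1.5 -0.   1.4]
slide mm [ 1.1 -0.3 -0.9] yaw y 10.866213225117617
[[ 0.0664  0.9806  0.1845  0.4967]
 [-0.0553  0.1882 -0.9806  0.0119]
 [-0.9963  0.055   0.0667  0.0722]
 [ 0.      0.      0.      1.    ]] 14.6 0.038224769325907376 [ 1.54 -0.03  1.37] [-0.1   0.45  1.86 -0.07  0.76 -0.24]
mark_tip 0.66 393 25 [0.534  0.1315 0.042 ]
```

View pics/wrist7.png

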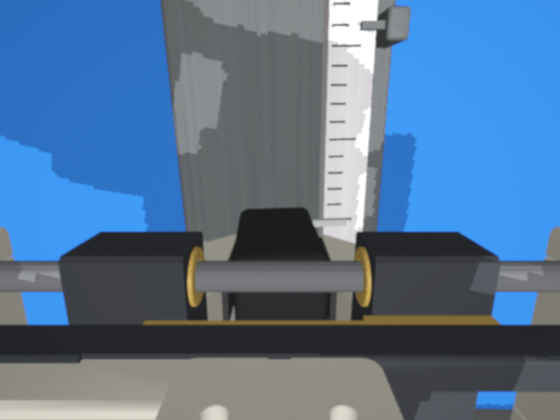

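```bash
cat > meas.py <<'E'
from h import *
import pickle,sys
def ray(p,uv,z):
    d=p['W'][:3,:3]@np.array([(uv[0]-p['cx'])/p['fx'],(uv[1]-p['cy'])/p['fy'],1]); o=p['W'][:3,3]; return o+d*(z-o[2])/d[2]
yaw=np.radians(11.0); ex=np.array([np.cos(yaw),np.sin(yaw),0]); ey=np.array([-np.sin(yaw),np.cos(yaw),0])
if __name__=='__main__':
    p=pickle.load(open(sys.argv[1]+'.pkl','rb')); a=[float(v) for v in sys.argv[2:6]]
    P=ray(p,a[:2],.035);M=ray(p,a[2:],.035); d=M-P; print('ptr',P,'mark',M,'dx',d@ex*1000,'dy mm',d@ey*1000)
E
python3 meas.py wrist7 351 221 361 25
python3 - <<'E'
import pickle,cv2
p=pickle.load(open('wrist7.pkl','rb'))
im=p['pixels']; cv2.imwrite('pics/w7a.png',cv2.resize(im[0:60,310:420],None,fx=6,fy=6,interpolation=cv2.INTER_CUBIC)); cv2.imwrite('pics/w7b.png',cv2.resize(im[190:250,300:400],None,fx=6,fy=6,interpolation=cv2.INTER_CUBIC))
E
```

```text
ptr [0.54231374 0.02308909 0.035     ] mark [0.51965711 0.12992956 0.035     ] dx -1.8542360688020953 dy mm 109.20059317184871
```

View pics/w7a.png

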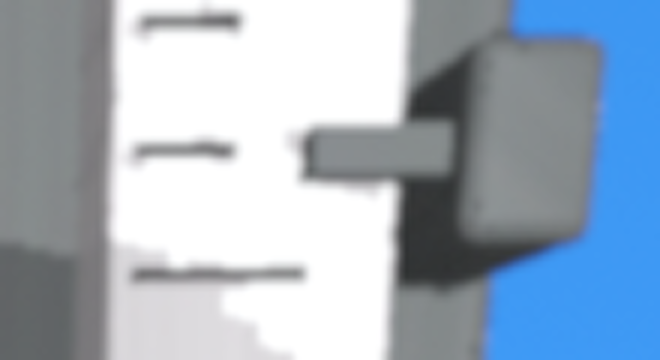

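View pics/w7b.png

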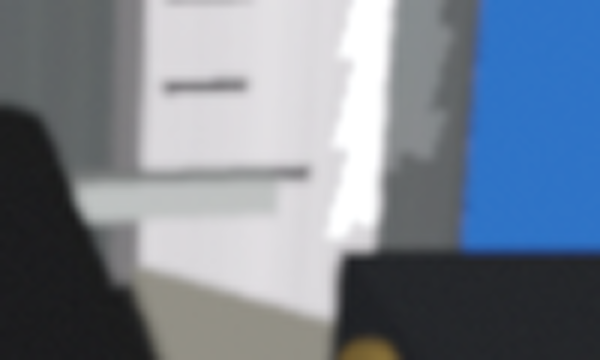

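```bash
python3 meas.py wrist7 346.2 223 361.3 25.3; python3 - <<'E'
from meas import *
p=pickle.load(open('wrist7.pkl','rb'))
t=[ray(p,uv,.030) for uv in ((345,218.8),(345,139),(345,45.3),(340,25))]
for a in t: print(a, (a-t[0])@ey*1000)
w=cloud(p)
for u,v in ((346,223),(340,223),(364,25),(370,25),(376,25),(345,139)): print(u,v,np.round(w[v,u],4))
E
```

```text
ptr [0.53965516 0.0212835  0.035     ] mark [0.51984963 0.12982582 0.035     ] dx 1.2692087249439263 dy mm 110.32716289062289
[0.53988584 0.02229068 0.03      ] 0.0
[0.52734683 0.07108176 0.03      ] 50.28721034914309
[0.51481157 0.11985829 0.03      ] 100.55941120858671
[0.50971084 0.12887715 0.03      ] 110.38583786811883
346 223 [0.5409 0.02   0.0311]
340 223 [0.5351 0.0214 0.0372]
364 25 [0.5205 0.1295 0.0379]
370 25 [0.5236 0.1302 0.0377]
376 25 [0.5264 0.1306 0.0388]
345 139 [0.5268 0.0712 0.0319]
```

Call:
send_rows([
  {"hand": -1, "slide": [-0.3, 0, -5], "spin": 0},
  {"hand": -1, "slide": [-0.7, 0, -10], "spin": 0},
  {"hand": -1, "slide": [-0.8, 0, -12], "spin": 0},
  {"hand": -1, "slide": [-0.8, 0, -12], "spin": 0},
  {"hand": -1, "slide": [-0.5, 0, -8], "spin": 0},
  {"hand": -1, "slide": [0, 0, -2], "spin": 0},
])

```text
time: 15.3
tool_pos: [0.486, 0.0635, 0.0722]
tool_rot: [0.665, 1.484, -0.717]
contact_force: [-0.1, -2.5, 4.5]
opening: 0.0388
```

```bash
python3 tgt.py .4951 .0137 .09;python3 look.py wrist wrist8 mark_tip
```

```text
[[ 0.0655  0.9805  0.1852  0.486 ]
 [-0.0571  0.189  -0.9803  0.0635]
 [-0.9962  0.0536  0.0683  0.0722]
 [ 0.      0.      0.      1.    ]] 15.3 0.03877121401813407 [-0.1 -2.5  4.5]
slide mm [ 4.7  0.5 51.7] yaw y 10.90754077660172
[[ 0.0655  0.9805  0.1852  0.486 ]
 [-0.0571  0.189  -0.9803  0.0635]
 [-0.9962  0.0536  0.0683  0.0722]
 [ 0.      0.      0.      1.    ]] 15.3 0.03877121401813407 [-0.07 -2.53  4.49] [ 0.01  0.44  1.87 -0.08  0.77 -0.12]
mark_tip 0.57 384 128 [0.5334 0.1332 0.0415]
```

View pics/wrist8.png

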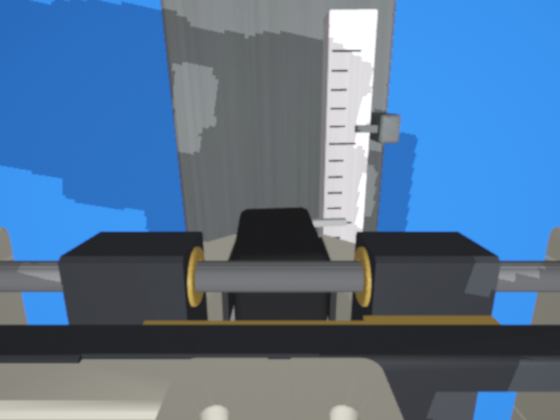

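Call:
send_rows([
  {"hand": -1, "slide": [-0.3, 0, -6], "spin": 0},
  {"hand": -1, "slide": [-0.6, 0, -12], "spin": 0},
  {"hand": -1, "slide": [-0.6, 0, -12], "spin": 0},
  {"hand": -1, "slide": [-0.4, 0, -8], "spin": 0},
  {"hand": -1, "slide": [-0.2, 0, -4], "spin": 0},
  {"hand": -1, "slide": [0, 0, 0], "spin": 0},
], grip_force=40)

```text
time: 16.0
tool_pos: [0.4774, 0.1047, 0.0722]
tool_rot: [0.642, 1.483, -0.743]
contact_force: [-0.4, -2.0, 3.3]
opening: 0.0379
```

```bash
python3 tgt.py .4951 .0137 .09;python3 look.py wrist wrist9 mark_tip; python3 - <<'E'
import pickle,cv2
p=pickle.load(open('wrist9.pkl','rb'))
im=p['pixels']; cv2.imwrite('pics/w9a.png',cv2.resize(im[150:250,290:410],None,fx=6,fy=6,interpolation=cv2.INTER_CUBIC))
E
```

```text
[[ 0.0642  0.981   0.183   0.4774]
 [-0.059   0.1867 -0.9806  0.1047]
 [-0.9962  0.0522  0.0699  0.0722]
 [ 0.      0.      0.      1.    ]] 16.0 0.03788629771689659 [-0.4 -2.   3.3]
slide mm [ 7.7  1.3 93.7] yaw y 10.777848744511349
[[ 0.0642  0.981   0.183   0.4774]
 [-0.059   0.1867 -0.9806  0.1047]
 [-0.9962  0.0522  0.0699  0.0722]
 [ 0.      0.      0.      1.    ]] 16.0 0.03788629771689659 [-0.39 -1.97  3.29] [ 0.1   0.45  1.87 -0.09  0.77 -0.02]
mark_tip 0.56 376 197 [0.5313 0.1351 0.042 ]
```

View pics/w9a.png

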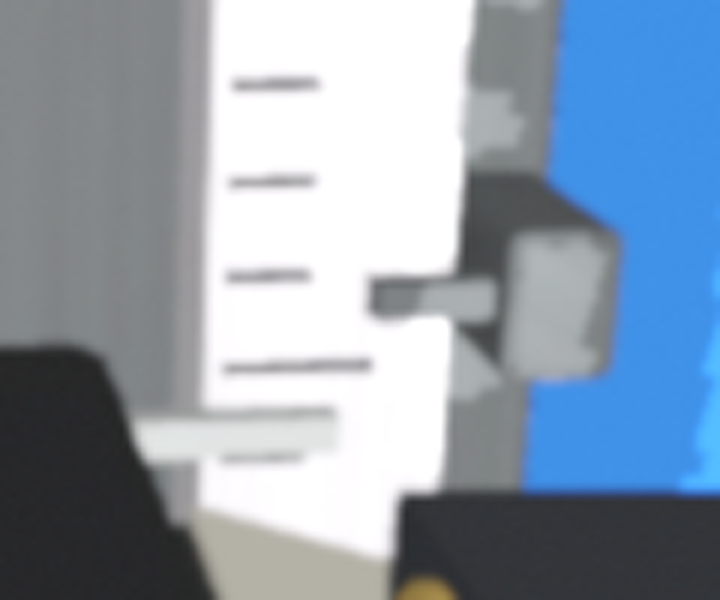

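```bash
python3 meas.py wrist9 346.2 221.7 351.7 199.7; python3 - <<'E'
from meas import *
p=pickle.load(open('wrist9.pkl','rb'))
t=[ray(p,uv,.030) for uv in ((340,150+367/6),(334,150+276/6))]
for uv in ((350,150+367/6),(334,150+276/6)): print(ray(p,uv,.03), ray(p,uv,.03)@ey)
print(ray(p,(346.2,221.7),.035)@ey,ray(p,(351.7,199.7),.035)@ey)
E
```

```text
ptr [0.51999435 0.11476123 0.035     ] mark [0.51975841 0.12927935 0.035     ] dx 2.53858059273622 dy mm 14.29639753595455
[0.522312   0.12045257 0.03      ] 0.01857768617275898
[0.50983942 0.12844226 0.03      ] 0.02880047003258389
0.01343314362493685 0.0277295411608914
```

Call:
send_rows([
  {"hand": -1, "slide": [-0.1, 0, -5], "spin": 0},
  {"hand": -1, "slide": [-0.2, 0, -5], "spin": 0},
  {"hand": -1, "slide": [-0.1, 0, -2], "spin": 0},
  {"hand": -1, "slide": [0, 0, -1], "spin": 0},
])

```text
time: 16.5
tool_pos: [0.4751, 0.1154, 0.0722]
tool_rot: [0.625, 1.483, -0.762]
contact_force: [-0.4, -3.4, 5.4]
opening: 0.0378
```

```bash
python3 tgt.py .4951 .0137 .09;python3 look.py wrist wrist10 mark_tip; python3 - <<'E'
import pickle,cv2
p=pickle.load(open('wrist10.pkl','rb'))
im=p['pixels']; cv2.imwrite('pics/w10a.png',cv2.resize(im[180:250,290:410],None,fx=6,fy=6,interpolation=cv2.INTER_CUBIC))
E
```

```text
[[ 0.0637  0.9815  0.1808  0.4751]
 [-0.0607  0.1847 -0.9809  0.1154]
 [-0.9961  0.0515  0.0714  0.0722]
 [ 0.      0.      0.      1.    ]] 16.5 0.037768764031362284 [-0.4 -3.4  5.4]
slide mm [  8.7   1.7 104.6] yaw y 10.656002363162763
[[ 0.0637  0.9815  0.1808  0.4751]
 [-0.0607  0.1847 -0.9809  0.1154]
 [-0.9961  0.0515  0.0714  0.0722]
 [ 0.      0.      0.      1.    ]] 16.5 0.037768764031362284 [-0.45 -3.36  5.37] [ 0.13  0.45  1.86 -0.1   0.78  0.01]
mark_tip 0.94 373 213 [0.5304 0.1355 0.041 ]
```

View pics/w10a.png

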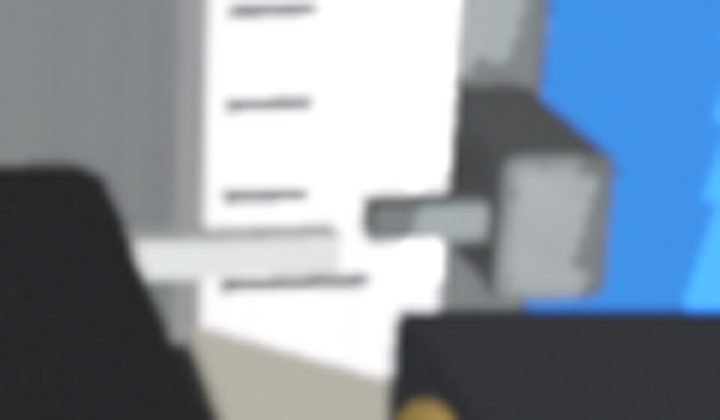

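```bash
python3 meas.py wrist10 346.2 221.7 351.3 216.7
```

```text
ptr [0.51774443 0.12534234 0.035     ] mark [0.52008174 0.12909964 0.035     ] dx 3.011289364518424 dy mm 3.2422873463191966
```

Call:
send_rows([
  {"hand": -1, "slide": [0.2, 0, -2], "spin": 0},
  {"hand": -1, "slide": [0, 0, -1.5], "spin": 0},
  {"hand": -1, "slide": [0, 0, -0.5], "spin": 0},
])

```text
time: 16.9
tool_pos: [0.4745, 0.1182, 0.0721]
tool_rot: [0.618, 1.482, -0.77]
contact_force: [-0.3, -2.5, 4.4]
opening: 0.038
```

```bash
python3 tgt.py .4951 .0137 .09;python3 look.py wrist wrist11; python3 - <<'E'
import pickle,cv2
p=pickle.load(open('wrist11.pkl','rb'))
im=p['pixels']; cv2.imwrite('pics/w11a.png',cv2.resize(im[180:250,290:410],None,fx=6,fy=6,interpolation=cv2.INTER_CUBIC))
E
```

```text
[[ 0.0635  0.9816  0.18    0.4745]
 [-0.0616  0.1839 -0.981   0.1182]
 [-0.9961  0.0512  0.0721  0.0721]
 [ 0.      0.      0.      1.    ]] 16.9 0.037973029826897466 [-0.3 -2.5  4.4]
slide mm [  9.    1.9 107.5] yaw y 10.611661133417668
[[ 0.0635  0.9816  0.18    0.4745]
 [-0.0616  0.1839 -0.981   0.1182]
 [-0.9961  0.0512  0.0721  0.0721]
 [ 0.      0.      0.      1.    ]] 16.9 0.037973029826897466 [-0.34 -2.47  4.37] [ 0.13  0.45  1.86 -0.1   0.78  0.02]
```

View pics/w11a.png

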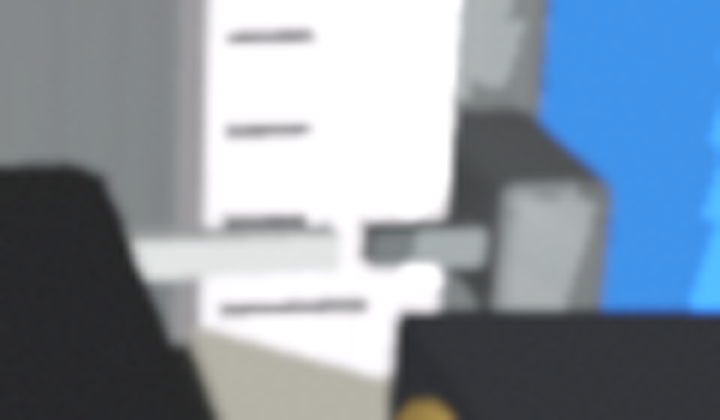

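```bash
python3 meas.py wrist11 346.2 221.5 351.2 221; python3 look.py scene scene12; python3 - <<'E'
import pickle,cv2
from h import *
p=pickle.load(open('scene12.pkl','rb'))
im=p['pixels']; cv2.imwrite('pics/s12.png',cv2.resize(im[170:250,230:370],None,fx=5,fy=5,interpolation=cv2.INTER_CUBIC))
p=pickle.load(open('wrist11.pkl','rb')); w=cloud(p)
for u in range(316,346,4): print(u,np.round(w[222,u],4))
for u in range(350,374,3): print(u,np.round(w[221,u],4))
E
```

```text
ptr [0.51710518 0.12824405 0.035     ] mark [0.52013507 0.1290875  0.035     ] dx 3.1351556366837796 dy mm 0.24983109832250025
[[ 0.0635  0.9816  0.18    0.4745]
 [-0.0615  0.1839 -0.981   0.1183]
 [-0.9961  0.0512  0.0721  0.0721]
 [ 0.      0.      0.      1.    ]] 16.95 0.03800167593120463 [-0.15 -3.96  5.89] [ 0.13  0.45  1.86 -0.1   0.78  0.02]
316 [0.4976 0.1261 0.0386]
320 [0.5001 0.1264 0.0383]
324 [0.5026 0.1267 0.038 ]
328 [0.5052 0.1269 0.0375]
332 [0.5076 0.1274 0.0378]
336 [0.5102 0.1276 0.0372]
340 [0.5125 0.1282 0.0376]
344 [0.5151 0.1285 0.0373]
350 [0.519  0.1293 0.0361]
353 [0.5203 0.1301 0.0376]
356 [0.5224 0.1302 0.0369]
359 [0.5241 0.1307 0.0373]
362 [0.5257 0.1312 0.038 ]
365 [0.5275 0.1315 0.0382]
368 [0.5293 0.1318 0.0381]
371 [0.5308 0.1324 0.039 ]
```

View pics/s12.png

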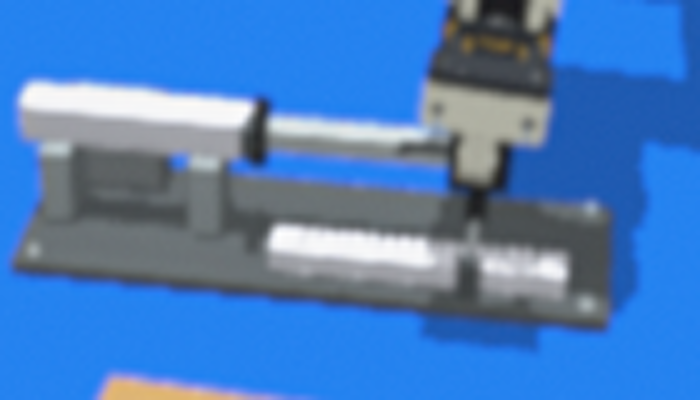

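```bash
python3 - <<'E'
from h import *
print(job.hand_in()); s=observe(); print(s['time'],s['tool_pos'],s['opening'],s['contact_force'])
E
```

```text
the job is handed in; nothing more can be done
None
the job is handed in; nothing more can be done
```

I finished the job and handed it in at about 17 s of the 58 s allowed. The hand-in reports no verdict, so the checks below are my own.

- **Pedal:** I pressed it down with the arm still home. The fingertips reached 28 mm, against 28.5 mm at the stop, so it was fully down. The press reached 70.6 N at the wrist, far more than the 11 N needed but under the 120 N limit. A side picture afterwards showed the pedal back up at its starting height.
- **Head and button:** I gripped the head across x at 30 N and raised it to 40 N during the draw. The last opening was 38.0 mm, which matches the 36 mm head plus a button squeezed in to 2 mm. The arm left its lock without trouble.
- **Mark:** I drew the arm out about 109 mm. The last wrist picture put the pointer tip 0.25 mm short of the clip tip along the scale, with about 3 mm between them sideways, as the given sizes predict. The gripper was still holding it there at hand-in.
- **Clip and loose things:** The clip stayed at about 109 mm on the scale through the draw, and I did not touch it or the loose things.

**What did not go as planned:**
- The tool leaned over by about 5° during the pedal press and the fast moves. I tried several motions to undo it and they did not work, so I gripped with the tilt.
- The first side-camera estimate of the head's position was about 7 mm off the wrist camera's. I used the wrist's.

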